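# Hang the pipe saddles on the counting rail under the lamp

## Task

Get the stockroom's counting place ready and load it: first raise the terminal's screen to about 100 degrees open (just past upright) and switch the lamp on by pulling its red knob out until it clicks. Then, with the lamp on, hang every pipe saddle astride the rail's bar, and only when all of them hang there at rest switch the lamp off by pushing the knob fully home. Leave the screen up and the other things on the bench where they are.

Things in the scene. Friction and masses are not known exactly. Their poses are not given: they have to be found in the camera images.
- knob_grip (a point): centre of the red push-pull knob of the lamp console: a cylinder 36 mm in diameter and 30 mm long whose axis is level, on a 14 mm stem sticking out of the console's front. This point is on the axis, in the middle of the 30 mm, 35 mm in front of the console's front when the knob is in, 55 mm above the bench. Its -x axis points out of the console (the way to pull)
- console: fixed lamp console, origin at the middle of its underside, front to its -x: grey box 100 x 140 x 90 mm (deep, wide, high) with a yellow lamp on a stem at its back, up to 250 mm high; it may stand on the left or the right
- knob (a joint): travel of the knob in m: 0 pushed fully in (lamp off), 0.024 pulled out to its detent (lamp on). A spring snaps it to either end from the middle; it takes about 6 N to move it across. A green band on the stem shows when it is out
- screen_grip (a point): centre of the orange grip at the free edge of the stock terminal's fold-up screen: a bar 20 mm in diameter and 24 mm long along the point's y axis (parallel to the hinge), on a 12 mm wide neck that keeps it 30 mm off the screen's edge, 160 mm from the hinge and 6 mm to the outer side of the hinge plane. Pinched by its two flat ends it can turn between the fingers
- screen_hinge (a point): middle of the screen's hinge axis at the far edge of the terminal, 42 mm above the bench; its y axis is the hinge axis and -x points from the hinge to the shut screen's free edge (towards the robot)
- terminal: fixed stock terminal, origin at the middle of its underside, front to its -x: a black box 140 x 160 x 36 mm (deep, wide, high) with grey keys; it may stand on the left or the right. The screen is 125 x 160 x 10 mm
- screen (a joint): opening angle of the screen in rad: 0 shut flat on the keys, 1.57 upright, 1.745 is 100 degrees, stop at 2.3. The hinge is stiff and stays where it is left; it takes about 4 to 5 N at the grip
- rail_mid (a point): middle of the level steel bar of the fixed rail: bar 14 mm in diameter, 360 mm long between two posts along the point's y axis, its centre 130 mm above the bench
- saddle1: copper-coloured pipe saddle (may be absent): inverted U of 5 mm strip, 50 mm wide (along y), 46 mm over its legs and 36 mm between them (along x), 62 mm high; underside of its round crown 57 mm above the origin; two heavy dark feet, 8 mm thick, stick out at the bottom, 82 mm overall. Origin: midway between the legs at the underside of the feet; z up to the crown. Stands on the bench at the start; 0.14 to 0.28 kg
- saddle2: grey steel pipe saddle (may be absent): inverted U of 5 mm strip, 50 mm wide (along y), 46 mm over its legs and 36 mm between them (along x), 62 mm high; underside of its round crown 57 mm above the origin; two heavy dark feet, 8 mm thick, stick out at the bottom, 82 mm overall. Origin: midway between the legs at the underside of the feet; z up to the crown. Stands on the bench at the start; 0.14 to 0.28 kg
- saddle3: copper-coloured pipe saddle (may be absent): inverted U of 5 mm strip, 50 mm wide (along y), 46 mm over its legs and 36 mm between them (along x), 62 mm high; underside of its round crown 57 mm above the origin; two heavy dark feet, 8 mm thick, stick out at the bottom, 82 mm overall. Origin: midway between the legs at the underside of the feet; z up to the crown. Stands on the bench at the start; 0.14 to 0.28 kg
- saddle4: grey steel pipe saddle (may be absent): inverted U of 5 mm strip, 50 mm wide (along y), 46 mm over its legs and 36 mm between them (along x), 62 mm high; underside of its round crown 57 mm above the origin; two heavy dark feet, 8 mm thick, stick out at the bottom, 82 mm overall. Origin: midway between the legs at the underside of the feet; z up to the crown. Stands on the bench at the start; 0.14 to 0.28 kg
- nipple: bystander: black pipe nipple standing on end, 56 mm diameter, 100 mm high; origin at its foot
- tape: bystander: blue roll of tape lying flat, 90 mm diameter, 30 mm high; origin at its underside
- carton: bystander: closed cardboard carton 70 x 100 x 80 mm; origin at its underside
Not all that is in view belongs to the job. What is shaped like the saddle3 but turquoise is not meant.

How it is judged:
On the way, in this order (a step that is already met when the one before it is completed fails the run):
1. the screen stands at about 100 degrees (90 to 110) and the lamp knob is out at its detent (value of joint screen between 1.57 and 1.92 rad and value of joint knob above 0.019 m), for 0.3 s.
2. every saddle hangs astride the bar, at rest, with the knob still out (z of saddle1 in the frame of rail_mid between -0.062 and -0.04 m and x of saddle1 in the frame of rail_mid between -0.025 and 0.025 m and y of saddle1 in the frame of rail_mid between -0.18 and 0.18 m and angle between each of saddle1, saddle2, saddle3, saddle4's own z axis and vertical below 0.35 rad and linear speed of each of saddle1, saddle2, saddle3, saddle4 below 0.05 m/s and z of saddle2 in the frame of rail_mid between -0.062 and -0.04 m and x of saddle2 in the frame of rail_mid between -0.025 and 0.025 m and y of saddle2 in the frame of rail_mid between -0.18 and 0.18 m and z of saddle3 in the frame of rail_mid between -0.062 and -0.04 m and x of saddle3 in the frame of rail_mid between -0.025 and 0.025 m and y of saddle3 in the frame of rail_mid between -0.18 and 0.18 m and z of saddle4 in the frame of rail_mid between -0.062 and -0.04 m and x of saddle4 in the frame of rail_mid between -0.025 and 0.025 m and y of saddle4 in the frame of rail_mid between -0.18 and 0.18 m and value of joint knob above 0.019 m), for 0.3 s.
At the end, for the whole second after the job is handed in: Every saddle present hangs upright (within 20 degrees) astride the bar between the posts and at rest, the knob is within 4 mm of fully in, and the screen stands 90 to 110 degrees open (z of saddle1 in the frame of rail_mid between -0.062 and -0.04 m and x of saddle1 in the frame of rail_mid between -0.025 and 0.025 m and y of saddle1 in the frame of rail_mid between -0.18 and 0.18 m and angle between each of saddle1, saddle2, saddle3, saddle4's own z axis and vertical below 0.35 rad and linear speed of each of saddle1, saddle2, saddle3, saddle4 below 0.05 m/s and z of saddle2 in the frame of rail_mid between -0.062 and -0.04 m and x of saddle2 in the frame of rail_mid between -0.025 and 0.025 m and y of saddle2 in the frame of rail_mid between -0.18 and 0.18 m and z of saddle3 in the frame of rail_mid between -0.062 and -0.04 m and x of saddle3 in the frame of rail_mid between -0.025 and 0.025 m and y of saddle3 in the frame of rail_mid between -0.18 and 0.18 m and z of saddle4 in the frame of rail_mid between -0.062 and -0.04 m and x of saddle4 in the frame of rail_mid between -0.025 and 0.025 m and y of saddle4 in the frame of rail_mid between -0.18 and 0.18 m and value of joint screen between 1.57 and 1.92 rad and value of joint knob below 0.004 m); the robot touches nothing.
It fails at once if the nipple on the bench is moved more than 4 cm (distance of nipple from where it was at the start of the episode above 0.04 m).
It fails at once if the tape on the bench is moved more than 4 cm (distance of tape from where it was at the start of the episode above 0.04 m).
It fails at once if the carton on the bench is moved more than 4 cm (distance of carton from where it was at the start of the episode above 0.04 m).
Of saddle1, saddle2, saddle3, saddle4 only 3 to 4 are there at a start; the rules pass over those that are not, and their reading is None.
At some moment in a run one of saddle1, saddle2, saddle3, saddle4 may be knocked a few centimetres aside while the robot is not near it.
It also fails if it takes over 208 s, if anything falls off the work surface, if the arm or the gripper's body presses on something with over 40 N, if the wrist force passes 120 N, or if a joint passes its speed limit or range.

## Robot

A 6-joint arm with a two-finger parallel gripper is mounted at the origin on the work surface. World frame = base frame: x ahead of the robot, y to its left, z up, the work surface at z = 0. Lengths are in m, angles in rad, forces in N, time in s.
With the tool pointing down it reaches from about 0.35 to 0.775 m from the base axis. Payload 5.5 kg.
Tool frame: the origin (TCP) lies midway between the tips of the shut fingers; the grasp point (between the pads) lies 19 mm behind it; z points along the fingers, y is the direction in which the jaws open and shut (so a half turn about z gives the same grasp; the last joint's range is limited). The gripper opens to 85 mm and grips with 20 to 120 N. Pads are 22 mm wide; open, the fingers measure 114 mm over their backs; the gripper's body (76 mm by 85 mm) begins 54 mm behind the grasp point. The pads swing forward as they close: fully open they stand 13 mm farther back than shut.
Start: joints at [-1.376, 0.313, 0.046, 1.304, 0, 1.431], TCP at [0.189, -0.543, 0.231] pointing down, gripper open.
Joint ranges: [-2.76, 2.76], [-0.86, 1.69], [-1.03, 1.26], [-2.2, 2.34], [-1.47, 1.5], [-3.14, 3.14]. Speed limits (rad/s): [2.57, 2.57, 3.14, 3.14, 3.14, 3.14].

## Interface

Orientations are given as a unit quaternion [w, x, y, z].
In Python, from workcell import env gives the robot as it stands.
- The arm moves only by the shell command python3 -m creep 'ROWS' [OPENING] [FORCE]. ROWS is JSON, a list of rows, each a list of 6 numbers: the shift along the tool's x, y, z in m, then the turn, a rotation vector about the tool's x, y, z in degrees. A call has exactly 8 rows; each row is the pose to reach, as a shift and turn from the pose commanded when the call began, along the tool's axes at that moment; what a row does not reach only later rows make up. A row lasts 1/10 s, in which the tool goes at most 50 mm and 8.59 degrees, less where a joint would pass 70% of its speed; a pose out of reach is approached as far as the arm can. A call with a gripper value outside its range is refused whole. OPENING is the finger opening in m, from 0 to 0.0854, set as the call begins (- or left out, the last holds). The fingers move at their own pace and stop on an object; FORCE is the grip in N (left out, the last holds). Time passes only in rows, so rows that repeat a pose let the fingers close, or fill a call up. It gives the time, the measured TCP pose, the force and the opening at its end, in the units of the state.
- env.get_state(): the state, without advancing time (a new reading comes with each control period).
- env.read_camera(name): name is "scene" or "side" or "wrist"; returns (picture, depth): 400x640x3 uint8, blue, green, red; 400x640 float32, m along the optical axis (not along the pixel's ray), 0 where there is no reading.
- env.camera_params(name): a dict with "fx", "fy", "cx", "cy" (pixels), "position" and "orientation" of the camera in the world. Camera axes: x right, y up, looking along -z (the intrinsics and any distortion apply to the point x, -y, -z); pixel columns grow to the right and rows downward; lengths in m; the calibration is good to about 2 mm. A picture is of the moment at which its call begins: read the wrist's pose just before it. camera_params takes no time and is no camera call; for the wrist camera it gives the pose at the moment of the call.
- env.hand_in(): hands the job in, once; it reports no verdict.
The state is a dict: "clock": time; "joint_pos": joint angles; "qvel": joint speeds; "tau": joint torques, N m; "tcp_pos": TCP position; "orientation": TCP orientation; "wrist_force": force on the tool from outside, world axes, zero at the start; "ft_torque": the same for the moment, N m; "finger_gap": finger opening in m.
Only numpy, scipy, OpenCV 4.12 (cv2) and the standard library are available. Lean on these libraries where they do the work, as an engineer would, in place of code of your own. Each camera call takes 0.05 s, during which the arm holds its last target. There are 200 camera calls.

## Working session

There is one attempt and no reset: what is moved stays moved. The work goes in short steps, Python scripts to look and compute and a shell command to move; the robot and the scene stay as the last step left them, time stands still between calls to the robot, and variables do not carry over. Pictures are saved under pics/ and viewed, about 12 in all and at most 16, crops included, and the job is handed in when it is done.

```bash
ls; mkdir -p pics; cat > h.py <<'E'
import numpy as np, cv2
from scipy.spatial.transform import Rotation as R
from workcell import env
def rot(q): return R.from_quat([q[1],q[2],q[3],q[0]])
def cam(n):
    p=env.camera_params(n); im,d=env.read_camera(n); return p,im,d
def pts(p,d):
    v,u=np.mgrid[0:d.shape[0],0:d.shape[1]]
    c=np.stack([(u-p['cx'])/p['fx']*d,-(v-p['cy'])/p['fy']*d,-d],-1)
    return c@rot(p['orientation']).as_matrix().T+np.array(p['position'])
def proj(p,P):
    c=rot(p['orientation']).inv().apply(np.array(P)-np.array(p['position']))
    return p['cx']+p['fx']*c[...,0]/-c[...,2], p['cy']-p['fy']*c[...,1]/-c[...,2]
def st():
    s=env.get_state(); print('t',round(s['clock'],2),'tcp',np.round(s['tcp_pos'],4),'q',np.round(s['orientation'],4),'F',np.round(s['wrist_force'],1),'gap',round(s['finger_gap'],4),'j',np.round(s['joint_pos'],2)); return s
def totool(d,s=None):
    s=s or env.get_state(); return rot(s['orientation']).inv().apply(d)
E
python3 - <<'E'
from h import *
s=st(); print(rot(s['orientation']).as_matrix().round(3))
for n in ['scene','side']:
    p,im,d=cam(n); print(n,p); cv2.imwrite(f'pics/{n}0.png',im); np.savez(f'/tmp/{n}0.npz',im=im,d=d,P=pts(p,d))
E
```

```text
pics
t 0.0 tcp [ 0.1888 -0.5426  0.2304] q [-9.000e-04  9.860e-01  1.666e-01 -0.000e+00] F [ 0.7  0.2 -0.8] gap 0.0856 j [-1.38  0.31  0.04  1.3   0.    1.43]
[[ 0.944  0.329 -0.   ]
 [ 0.329 -0.944  0.002]
 [ 0.    -0.002 -1.   ]]
scene {'fx': 401.7333428712104, 'fy': 401.7333428712104, 'cx': 321.9823149001574, 'cy': 204.04725427634915, 'position': array([ 0.81591911, -0.434182  ,  0.78832987]), 'orientation': array([0.90527715, 0.31622031, 0.09006221, 0.26901076])}
side {'fx': 454.6943248054544, 'fy': 454.6943248054544, 'cx': 316.646630711241, 'cy': 189.58649470000302, 'position': array([0.4160403 , 0.94717391, 0.76857938]), 'orientation': array([-0.05873465, -0.02328505,  0.45278248,  0.8893796 ])}
```

View pics/scene0.png

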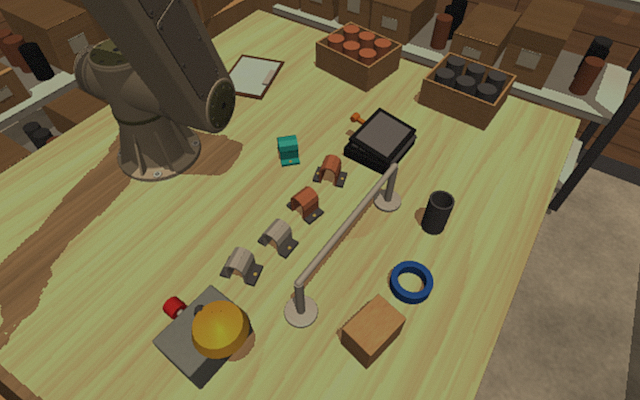

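View pics/side0.png

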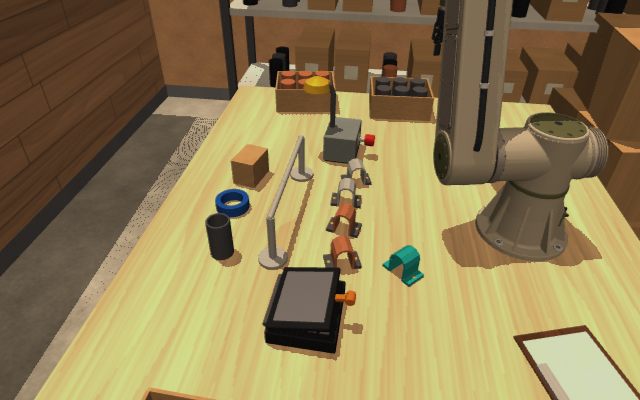

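The scene view shows four saddles in a row: grey at (240,264) and (278,236), copper at (305,202) and (331,170). The turquoise decoy is at (289,150). The red knob is at (174,307), the orange grip at (357,119) and the rail runs from (300,283) to (392,170). Next I'll measure them from the depth images.

```bash
python3 - <<'E'
from h import *
for n in ['scene','side']:
    z=np.load(f'/tmp/{n}0.npz'); im,P=z['im'],z['P']
    hsv=cv2.cvtColor(im,cv2.COLOR_BGR2HSV); X,Y,Z=P[...,0],P[...,1],P[...,2]
    ok=(z['d']>0)&(X>0.2)&(X<0.9)&(np.abs(Y)<0.6)
    print(n,'bench z',np.median(Z[ok&(np.abs(Z)<.02)]))
    # elevated components
    m=(ok&(Z>0.012)&(Z<0.3)).astype(np.uint8)
    k,l,s,c=cv2.connectedComponentsWithStats(m)
    for i in range(1,k):
        if s[i,4]<60: continue
        q=P[l==i]; b=hsv[l==i]
        print(np.round(c[i]),s[i,4],'lo',q.min(0).round(3),'hi',q.max(0).round(3),'hsv',np.median(b,0))
        top=q[q[:,2]>q[:,2].max()-.006]; 
        (cx,cy),(w,h),a=cv2.minAreaRect((top[:,:2]*1000).astype(np.float32)); print('   top',round(cx),round(cy),round(w),round(h),round(a), top[:,2].max().round(3))
    for nm,mm in dict(red=((hsv[...,0]<4)|(hsv[...,0]>175))&(hsv[...,1]>180),orange=(hsv[...,0]>9)&(hsv[...,0]<15)&(hsv[...,1]>215)).items():
        mm=mm&ok&(Z>.02); q=P[mm]
        if len(q): print(nm,len(q),q.min(0).round(3),q.max(0).round(3),np.median(q,0).round(3))
E
```

```text
scene bench z -0.001475040676921835
[354.  68.] 1220 lo [0.2   0.551 0.012] hi [0.356 0.6   0.101] hsv [ 15. 140.  74.]
   top 283 591 19 105 88 0.101
[209. 106.] 2333 lo [ 0.2   -0.051  0.17 ] hi [0.259 0.108 0.3  ] hsv [19. 83. 56.]
   top 243 13 143 52 77 0.3
[456. 103.] 1773 lo [0.508 0.58  0.012] hi [0.729 0.6   0.092] hsv [ 15. 138.  76.]
   top 619 591 219 18 0 0.092
[366. 173.] 4457 lo [ 0.411 -0.18   0.012] hi [0.621 0.425 0.139] hsv [17. 53. 95.]
   top 605 9 371 14 88 0.139
[287. 147.] 416 lo [0.273 0.151 0.012] hi [0.34  0.215 0.063] hsv [ 83. 170.  93.]
   top 308 185 50 28 45 0.063
[330. 166.] 366 lo [0.423 0.146 0.012] hi [0.477 0.21  0.064] hsv [ 10. 163. 122.]
   top 450 177 25 51 15 0.064
[305. 200.] 521 lo [0.426 0.025 0.012] hi [0.481 0.08  0.064] hsv [ 10. 163. 112.]
   top 454 54 50 22 80 0.064
[437. 211.] 967 lo [0.709 0.152 0.012] hi [0.765 0.21  0.101] hsv [18. 40. 36.]
   top 737 182 53 56 60 0.101
[277. 234.] 581 lo [ 0.432 -0.087  0.012] hi [ 0.481 -0.035  0.064] hsv [ 18.  60. 117.]
   top 456 -61 30 50 6 0.064
[240. 262.] 642 lo [ 0.411 -0.195  0.012] hi
[... 1563 characters left out ...]
.] 357 lo [0.423 0.028 0.012] hi [0.477 0.085 0.064] hsv [ 10. 175. 162.]
   top 451 55 52 23 78 0.064
[341. 248.] 445 lo [0.416 0.15  0.012] hi [0.475 0.21  0.063] hsv [ 10. 175. 156.]
   top 445 178 28 52 17 0.063
[406. 259.] 588 lo [0.27  0.157 0.012] hi [0.338 0.222 0.063] hsv [ 84. 200.  95.]
   top 302 189 52 30 43 0.063
[307. 307.] 5666 lo [0.408 0.261 0.012] hi [0.582 0.427 0.085] hsv [14. 47. 75.]
   top 417 347 24 16 87 0.085
[170. 395.] 487 lo [0.613 0.584 0.064] hi [0.726 0.6   0.091] hsv [ 15. 153. 181.]
   top 670 594 16 113 88 0.091
red 89 [ 0.388 -0.318  0.041] [ 0.414 -0.293  0.073] [ 0.401 -0.301  0.061]
orange 181 [0.409 0.325 0.033] [0.448 0.36  0.085] [0.423 0.351 0.075]
```

```bash
python3 - <<'E'
from h import *
Q=[];C=[]
for n in ['scene','side']:
    z=np.load(f'/tmp/{n}0.npz'); im,P=z['im'],z['P']; ok=z['d']>0
    Q.append(P[ok]);C.append(cv2.cvtColor(im,cv2.COLOR_BGR2HSV)[ok])
for n,q,c in zip(['scene','side'],Q,C):
    print(n)
    def box(lo,hi): return q[np.all((q>lo)&(q<hi),1)]
    r=box([.55,-.15,.125],[.66,.17,.15]); a=np.polyfit(r[:,1],r[:,0],1); print('rail x=%.4f+y*%.4f'%(a[1],a[0]),'zmax',r[:,2].max())
    post=box([.55,-.25,.03],[.66,.25,.12]); print('post y',post[:,1].min(),post[:,1].max())
    con=box([.4,-.45,.08],[.62,-.2,.1]); print('console top',cv2.minAreaRect((con[:,:2]*1000).astype(np.float32)),len(con))
    t=box([.4,.24,.03],[.62,.45,.12]); print('term zmax', t[:,2].max())
    s=box([.46,.28,.04],[.57,.40,.12]); A=np.c_[s[:,:2],np.ones(len(s))]
    w=np.ones(len(s),bool)
    for _ in range(5):
        k=np.linalg.lstsq(A[w],s[w,2],rcond=None)[0]; w=np.abs(A@k-s[:,2])<.004
    print('screen plane',k,w.sum(),'tilt',np.degrees(np.arctan(np.hypot(k[0],k[1]))),'yaw',np.degrees(np.arctan2(-k[1],-k[0])))
    A=np.c_[t[:,:2],np.ones(len(t))]; on=t[np.abs(A@k-t[:,2])<.004]
    on=on[on[:,0]>.40]; print('rect',cv2.minAreaRect((on[:,:2]*1000).astype(np.float32)))
    b=cv2.boxPoints(cv2.minAreaRect((on[:,:2]*1000).astype(np.float32))); print(b.round())
    low=box([.4,.24,.012],[.62,.45,.034]); print('base rect',cv2.minAreaRect((low[:,:2]*1000).astype(np.float32)))
    g=box([.40,.31,.03],[.45,.38,.12]); print('grip',g.min(0),g.max(0))
E
```

```text
scene
rail x=0.6059+y*0.0379 zmax 0.13864494969249086
post y -0.17982543241720017 0.19136577002159577
console top ((488.95941162109375, -321.32220458984375), (140.32565307617188, 101.07173919677734), 85.8436050415039) 2302
term zmax 0.08274663514883329
screen plane [-0.16767506  0.00576213  0.14676654] 1333 tilt 9.52404376340388 yaw -1.9681885163972621
rect ((493.6368713378906, 343.3404235839844), (162.91036987304688, 161.13540649414062), 87.33914947509766)
[[409. 266.]
 [570. 258.]
 [578. 421.]
 [417. 428.]]
base rect ((506.921630859375, 337.6559143066406), (157.17947387695312, 141.46168518066406), 87.6754379272461)
grip [0.41125918 0.31280272 0.06351929] [0.4499601  0.35953651 0.08274664]
side
rail x=0.6000+y*0.0380 zmax 0.1388654063528989
post y -0.17544479485607523 0.20147951111966844
console top ((486.4313659667969, -319.1016845703125), (148.10638427734375, 100.89257049560547), 86.14901733398438) 704
term zmax 0.08509637306527629
screen plane [-0.17089803  0.00693164  0.14765191] 2445 tilt 9.705868118601158 yaw -2.3226488220130226
rect ((491.2306823730469, 344.27801513671875), (162.87448120117188, 164.4117431640625), 86.77963256835938)
[[405. 268.]
 [569. 258.]
 [578. 421.]
 [414. 430.]]
base rect ((506.47210693359375, 344.7372131347656), (160.6893310546875, 144.36785888671875), 87.4893798828125)
grip [0.40808996 0.31219049 0.03082607] [0.44988918 0.37975635 0.08509637]
```

```bash
python3 -m creep '[[0.03,-0.016,0.008,0,0,3],[0.07,-0.037,0.02,0,0,6],[0.115,-0.06,0.035,0,0,10],[0.16,-0.085,0.045,0,0,14],[0.205,-0.108,0.06,0,0,18],[0.24,-0.127,0.07,0,0,21],[0.265,-0.14,0.077,0,0,23.2],[0.278,-0.147,0.08,0,0,23.2]]' 0.07 40
python3 -m creep '[[0,0,0,0,0,0],[0,0,0,0,0,0],[0,0,0,0,0,0],[0,0,0,0,0,0],[0,0,0,0,0,0],[0,0,0,0,0,0],[0,0,0,0,0,0],[0,0,0,0,0,0]]'
python3 - <<'E'
from h import *
s=st(); p,im,d=cam('wrist'); cv2.imwrite('pics/w1.png',im)
P=pts(p,d); h=cv2.cvtColor(im,cv2.COLOR_BGR2HSV); m=((h[...,0]<4)|(h[...,0]>175))&(h[...,1]>180)&(d>0)
q=P[m]; print(m.sum(),q.min(0),q.max(0),np.median(q,0),np.argwhere(m).mean(0))
E
```

```text
clock: 0.9
tcp_pos: [0.4039, -0.3103, 0.1502]
orientation: [-0.001, 0.999, -0.034, -0.001]
wrist_force: [-0.1, -0.7, 0.1]
finger_gap: 0.0699
clock: 1.7
tcp_pos: [0.4031, -0.3131, 0.1514]
orientation: [0.0, 0.999, -0.035, 0.0]
wrist_force: [0.3, -0.3, 0.2]
finger_gap: 0.0701
t 1.7 tcp [ 0.4031 -0.3131  0.1514] q [ 1.000e-04  9.994e-01 -3.520e-02  0.000e+00] F [ 0.3 -0.3  0.2] gap 0.0701 j [-0.82  0.23 -0.27  1.07 -0.    2.39]
2791 [ 0.38770414 -0.38221876  0.00134345] [ 0.51887359 -0.08563784  0.24669297] [ 0.40945227 -0.31588682  0.07176827] [252.41383017 322.12253673]
```

View pics/w1.png

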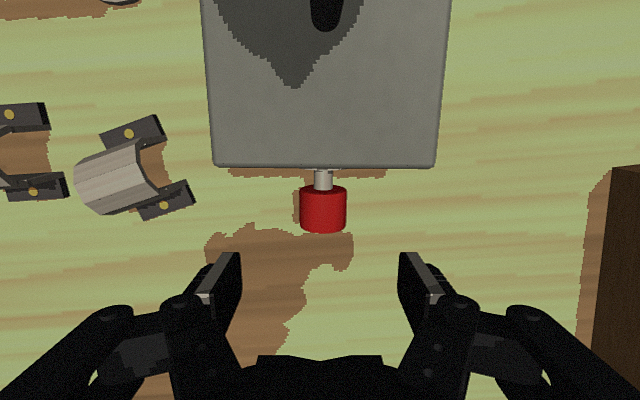

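The wrist view shows the knob at (322,210), centred between the fingers. I'll descend, grip and pull.

```bash
python3 -m creep '[[0,0.002,0.02,0,0,0],[0,0.002,0.045,0,0,0],[0,0.002,0.07,0,0,0],[0,0.002,0.095,0,0,0],[0,0.002,0.11,0,0,0],[0,0.002,0.117,0,0,0],[0,0.002,0.119,0,0,0],[0,0.002,0.119,0,0,0]]'
python3 -m creep '[[0,0,0,0,0,0],[0,0,0,0,0,0],[0,0,0,0,0,0],[0,0,0,0,0,0],[0,0,0,0,0,0],[0,0,0,0,0,0],[0,0,0,0,0,0],[0,0,0,0,0,0]]' 0.02 50
python3 -m creep '[[-0.004,0,0,0,0,0],[-0.008,0,0,0,0,0],[-0.012,0,0,0,0,0],[-0.016,0,0,0,0,0],[-0.02,0,0,0,0,0],[-0.024,0,0,0,0,0],[-0.026,0,0,0,0,0],[-0.026,0,0,0,0,0]]'
```

```text
clock: 2.55
tcp_pos: [0.4033, -0.3152, 0.0327]
orientation: [0.0, 0.999, -0.035, 0.0]
wrist_force: [0.1, 0.3, 0.2]
finger_gap: 0.0704
clock: 3.35
tcp_pos: [0.4036, -0.3156, 0.0333]
orientation: [0.001, 0.999, -0.035, 0.001]
wrist_force: [-0.1, 1.1, 7.1]
finger_gap: 0.0348
clock: 4.15
tcp_pos: [0.3791, -0.3137, 0.0333]
orientation: [0.0, 0.999, -0.035, 0.002]
wrist_force: [6.9, 2.0, 5.1]
finger_gap: 0.0346
```

```bash
python3 -m creep '[[0,0,0,0,0,0],[0,0,0,0,0,0],[0,0,0,0,0,0],[0,0,-0.02,0,0,0],[0,0,-0.06,0,0,0],[0,0,-0.10,0,0,0],[0,0,-0.14,0,0,0],[0,0,-0.167,0,0,0]]' 0.07
python3 -m creep '[[0,-0.03,0,0,0,0],[0,-0.07,0,0,0,0],[0,-0.115,0,0,0,0],[0,-0.16,0,0,0,0],[-0.003,-0.205,0,0,0,0],[-0.003,-0.25,0,0,0,0],[-0.003,-0.295,0,0,0,0],[-0.003,-0.34,0,0,0,0]]' 0.06
python3 -m creep '[[0,-0.045,0,0,0,0],[0,-0.09,0,0,0,0],[0,-0.135,0,0,0,0],[-0.003,-0.18,0,0,0,0],[-0.003,-0.225,0,0,0,0],[-0.003,-0.27,0,0,0,-0.5],[-0.003,-0.305,0,0,0,-1],[-0.003,-0.32,0,0,0,-1.5]]'
python3 -m creep '[[0,0,0,0,0,0],[0,0,0,0,0,0],[0,0,0,0,0,0],[0,0,0,0,0,0],[0,0,0,0,0,0],[0,0,0,0,0,0],[0,0,0,0,0,0],[0,0,0,0,0,0]]'
python3 - <<'E'
from h import *
s=st(); p,im,d=cam('wrist')
P=pts(p,d); h=cv2.cvtColor(im,cv2.COLOR_BGR2HSV); m=(h[...,0]>8)&(h[...,0]<16)&(h[...,1]>210)&(d>0)&(P[...,2]>.05)
q=P[m]; print(m.sum(),q.min(0),q.max(0),np.median(q,0),np.argwhere(m).mean(0))
p2,im2,d2=cam('scene')
# green band check
cv2.imwrite('pics/w2.png',np.hstack([cv2.resize(im,(480,300)),cv2.resize(im2[270:360,120:260],(320,300))][:2]))
E
```

```text
clock: 4.95
tcp_pos: [0.3772, -0.3136, 0.2019]
orientation: [0.001, 0.999, -0.035, 0.001]
wrist_force: [1.0, -1.2, 0.6]
finger_gap: 0.0701
clock: 5.75
tcp_pos: [0.3973, 0.0278, 0.1992]
orientation: [0.0, 0.999, -0.035, -0.0]
wrist_force: [0.3, 0.2, -0.0]
finger_gap: 0.06
clock: 6.55
tcp_pos: [0.4115, 0.0944, 0.1993]
orientation: [-0.018, 1.0, 0.005, -0.0]
wrist_force: [0.5, 0.2, 0.4]
finger_gap: 0.0606
clock: 7.35
tcp_pos: [0.4112, 0.0947, 0.1993]
orientation: [-0.018, 1.0, 0.005, -0.001]
wrist_force: [-0.7, 0.1, 0.5]
finger_gap: 0.0599
t 7.35 tcp [0.4112 0.0947 0.1993] q [-1.840e-02  9.998e-01  5.000e-03 -6.000e-04] F [-0.7  0.1  0.5] gap 0.0599 j [ 0.01  0.03 -0.38  1.16  0.04  3.14]
496 [0.40150543 0.02919392 0.05017071] [0.55833482 0.35625067 0.29384422] [0.42354204 0.33384768 0.07876626] [233.11895161 143.92741935]
```

View pics/w2.png

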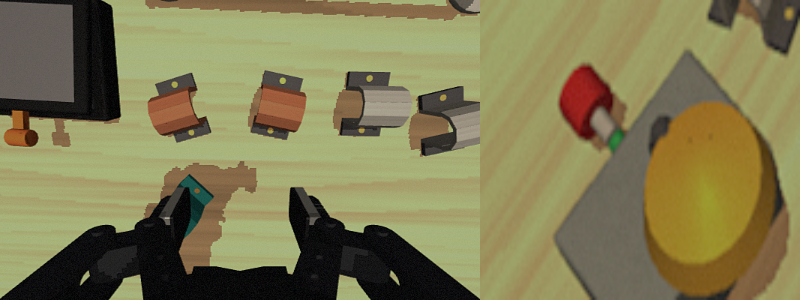

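Joint 6 hit its limit at 3.14, so the screen needs the half-turned wrist (yaw near 177.5°). The green band shows the knob is out. I'll add a helper that gives goals in the tool frame.

```bash
cat >> h.py <<'E'
def goal(x,y,z,psi,s=None):
    s=s or env.get_state(); r=rot(s['orientation']); g=R.from_euler('z',psi,degrees=True)*R.from_euler('x',180,degrees=True)
    print('shift',r.inv().apply(np.array([x,y,z])-s['tcp_pos']).round(4),'turn',np.degrees((r.inv()*g).as_rotvec()).round(2))
E
python3 - <<'E'
from h import *
goal(.40,.2,.2,60)
E
```

```text
shift [-0.0101 -0.1053  0.0032] turn [ -1.94  -1.04 -59.42]
```

```bash
python3 -m creep '[[-0.002,-0.015,0,-0.3,-0.1,-8],[-0.004,-0.03,0,-0.6,-0.3,-16],[-0.006,-0.05,0,-0.9,-0.5,-24],[-0.008,-0.07,0.001,-1.2,-0.6,-32],[-0.01,-0.085,0.002,-1.5,-0.8,-40],[-0.01,-0.1,0.003,-1.7,-0.9,-48],[-0.01,-0.105,0.003,-1.9,-1,-56],[-0.01,-0.105,0.003,-1.9,-1,-59.4]]'
python3 -m creep '[[0.01,-0.005,0,0,0,-8],[0.02,-0.01,0,0,0,-16],[0.035,-0.016,0,0,0,-24],[0.05,-0.022,0,0,0,-32],[0.065,-0.03,0,0,0,-40],[0.08,-0.036,0,0,0,-48],[0.092,-0.041,0,0,0,-56],[0.092,-0.041,0,0,0,-60]]'
python3 -m creep '[[0.005,0.005,0,0,0,-8],[0.01,0.01,0,0,0,-16],[0.015,0.015,0,0,0,-24],[0.02,0.02,0,0,0,-32],[0.025,0.023,0,0,0,-40],[0.03,0.027,0,0,0,-48],[0.034,0.03,0,0,0,-55],[0.034,0.03,0,0,0,-57.5]]'
python3 - <<'E'
from h import *
s=st(); p,im,d=cam('wrist')
P=pts(p,d); h=cv2.cvtColor(im,cv2.COLOR_BGR2HSV); m=(h[...,0]>8)&(h[...,0]<16)&(h[...,1]>200)&(d>0)&(P[...,2]>.05)&(P[...,2]<.1)&(P[...,0]<.46)
q=P[m]; print(m.sum(),q.min(0),q.max(0),np.median(q,0),np.argwhere(m).mean(0))
cv2.imwrite('pics/w3.png',im); goal(.419,.345,.2,177.5)
E
```

```text
clock: 8.25
tcp_pos: [0.4001, 0.2006, 0.2001]
orientation: [-0.0, 0.865, 0.502, 0.0]
wrist_force: [0.0, -0.4, 0.2]
finger_gap: 0.06
clock: 9.05
tcp_pos: [0.4109, 0.3012, 0.2001]
orientation: [-0.0, 0.498, 0.867, 0.001]
wrist_force: [-0.3, -0.2, -0.4]
finger_gap: 0.06
clock: 9.85
tcp_pos: [0.4198, 0.3448, 0.2001]
orientation: [0.0, 0.02, 1.0, 0.001]
wrist_force: [-0.4, -0.5, -0.4]
finger_gap: 0.06
t 9.85 tcp [0.4198 0.3448 0.2001] q [1.000e-04 2.000e-02 9.998e-01 5.000e-04] F [-0.4 -0.5 -0.4] gap 0.06 j [ 0.54  0.26 -0.1   1.21  0.    0.58]
212 [0.29027465 0.07752452 0.05020157] [0.45924356 0.60443516 0.0884316 ] [0.41140068 0.34626923 0.07861388] [175.69339623 343.58962264]
shift [0.0007 0.0004 0.0001] turn [ 0.05 -0.    0.21]
```

View pics/w3.png

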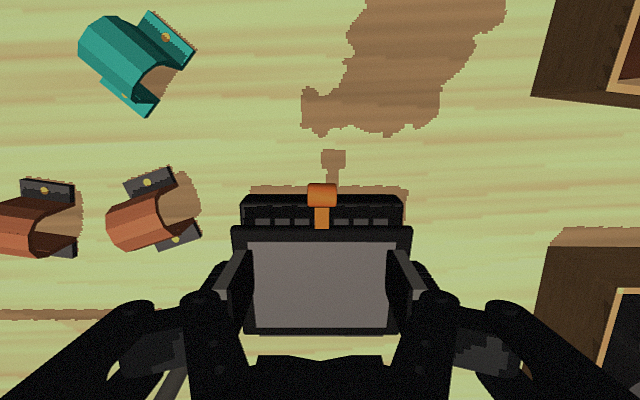

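The wrist view shows the grip at (322,194), in the jaws' middle plane. I'll work out the arc table, then descend and pinch.

```bash
python3 - <<'E'
import numpy as np
f=lambda t:np.array([-.16*np.cos(t)+.006*np.sin(t),.16*np.sin(t)+.006*np.cos(t)])
T=np.radians(np.linspace(9.6,101,25)); 
for k in range(3):
    for i in range(1,9):
        d=f(T[8*k+i])-f(T[8*k]); print('[%.4f,0,%.4f,0,0,0]'%(-d[0],-d[1]),end=',')
    print()
E
python3 -m creep '[[0.001,0,0.02,0,0,0],[0.001,0,0.045,0,0,0],[0.001,0,0.07,0,0,0],[0.001,0,0.095,0,0,0],[0.001,0,0.12,0,0,0],[0.001,0,0.135,0,0,0],[0.001,0,0.14,0,0,0],[0.001,0,0.14,0,0,0]]'
python3 -m creep '[[0,0,0,0,0,0],[0,0,0,0,0,0],[0,0,0,0,0,0],[0,0,0,0,0,0],[0,0,0,0,0,0],[0,0,0,0,0,0],[0,0,0,0,0,0],[0,0,0,0,0,0]]' 0.01 40
```

```text
[-0.0025,0,-0.0103,0,0,0],[-0.0057,0,-0.0205,0,0,0],[-0.0096,0,-0.0304,0,0,0],[-0.0141,0,-0.0400,0,0,0],[-0.0192,0,-0.0494,0,0,0],[-0.0250,0,-0.0583,0,0,0],[-0.0313,0,-0.0669,0,0,0],[-0.0382,0,-0.0750,0,0,0],
[-0.0074,0,-0.0076,0,0,0],[-0.0153,0,-0.0148,0,0,0],[-0.0237,0,-0.0214,0,0,0],[-0.0324,0,-0.0274,0,0,0],[-0.0416,0,-0.0328,0,0,0],[-0.0511,0,-0.0376,0,0,0],[-0.0609,0,-0.0418,0,0,0],[-0.0709,0,-0.0453,0,0,0],
[-0.0103,0,-0.0028,0,0,0],[-0.0207,0,-0.0050,0,0,0],[-0.0312,0,-0.0064,0,0,0],[-0.0418,0,-0.0072,0,0,0],[-0.0525,0,-0.0072,0,0,0],[-0.0631,0,-0.0065,0,0,0],[-0.0736,0,-0.0051,0,0,0],[-0.0841,0,-0.0031,0,0,0],
clock: 10.7
tcp_pos: [0.4183, 0.3442, 0.0597]
orientation: [-0.001, 0.022, 1.0, 0.0]
wrist_force: [-0.1, 0.1, 0.1]
finger_gap: 0.0602
clock: 11.5
tcp_pos: [0.4196, 0.3469, 0.0618]
orientation: [0.001, 0.021, 1.0, 0.003]
wrist_force: [-0.2, 5.9, -0.2]
finger_gap: 0.0232
```

Gripped: the gap is 23 mm. Now I'll swing it up.

```bash
python3 -m creep '[[-0.0025,0,-0.010,0,0,0],[-0.0055,0,-0.0205,0,0,0],[-0.0095,0,-0.0305,0,0,0],[-0.014,0,-0.040,0,0,0],[-0.019,0,-0.0495,0,0,0],[-0.025,0,-0.0585,0,0,0],[-0.0315,0,-0.067,0,0,0],[-0.038,0,-0.075,0,0,0]]'
python3 -m creep '[[-0.0075,0,-0.0075,0,0,0],[-0.0155,0,-0.015,0,0,0],[-0.0235,0,-0.0215,0,0,0],[-0.0325,0,-0.0275,0,0,0],[-0.0415,0,-0.033,0,0,0],[-0.051,0,-0.0375,0,0,0],[-0.061,0,-0.042,0,0,0],[-0.071,0,-0.0455,0,0,0]]'
python3 -m creep '[[-0.0105,0,-0.003,0,0,0],[-0.0205,0,-0.005,0,0,0],[-0.031,0,-0.0065,0,0,0],[-0.042,0,-0.007,0,0,0],[-0.0525,0,-0.007,0,0,0],[-0.063,0,-0.0065,0,0,0],[-0.0735,0,-0.005,0,0,0],[-0.084,0,-0.003,0,0,0]]'
python3 - <<'E'
from h import *
s=st(); p,im,d=cam('side'); cv2.imwrite('pics/s1.png',im)
P=pts(p,d); q=P[(d>0)]; q=q[np.all((q>[.53,.265,.07])&(q<[.66,.415,.165]),1)]
# far/near faces: fit x over z in narrow band
A=np.c_[q[:,1:],np.ones(len(q))]; w=np.ones(len(q),bool)
for _ in range(8):
    k=np.linalg.lstsq(A[w],q[w,0],rcond=None)[0]; w=np.abs(A@k-q[:,0])<.006
print(k,w.sum(),len(q),'angle',90+np.degrees(np.arctan(k[1])))
E
```

```text
clock: 12.3
tcp_pos: [0.4569, 0.3452, 0.1354]
orientation: [-0.0, 0.021, 1.0, 0.003]
wrist_force: [2.6, 10.0, -10.9]
finger_gap: 0.0228
clock: 13.1
tcp_pos: [0.5257, 0.3423, 0.1805]
orientation: [-0.002, 0.021, 1.0, 0.003]
wrist_force: [-3.8, 9.7, -3.4]
finger_gap: 0.0233
clock: 13.9
tcp_pos: [0.6106, 0.3388, 0.1855]
orientation: [-0.0, 0.021, 1.0, 0.003]
wrist_force: [-4.1, 7.2, 2.3]
finger_gap: 0.0232
t 13.9 tcp [0.6106 0.3388 0.1855] q [-2.000e-04  2.090e-02  9.998e-01  3.100e-03] F [-4.1  7.2  2.3] gap 0.0232 j [0.39 0.57 0.34 1.33 0.01 0.43]
[0.04331076 0.10348858 0.55555722] 1116 1116 angle 95.90842566717609
```

View pics/s1.png

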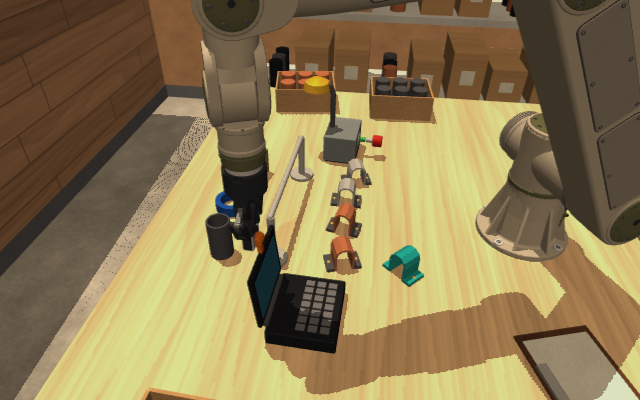

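The side view shows the screen standing up (orange grip at (260,243)) and the knob out (green at (363,139)). The plane fit gives about 96°, against 101° commanded. I'll release and go to the first copper saddle.

```bash
python3 -m creep '[[0,0,0,0,0,0],[0,0,0,0,0,0],[0,0,0,0,0,0],[0,0,-0.01,0,0,0],[0,0,-0.03,0,0,0],[0,0,-0.06,0,0,0],[0,0,-0.085,0,0,0],[0,0,-0.095,0,0,0]]' 0.06
python3 -m creep '[[0.015,-0.016,0,0,0,8],[0.035,-0.038,0,0,0,16],[0.06,-0.065,0,0,0,24],[0.085,-0.092,0,0,0,32],[0.11,-0.12,0,0,0,40],[0.135,-0.146,0,0,0,48],[0.15,-0.163,0,0,0,56],[0.155,-0.168,0,0,0,64]]' 0.085
python3 -m creep '[[0,0,0.02,0,0,8.5],[0,0,0.04,0,0,8.5],[0,0,0.06,0,0,8.5],[0,0,0.075,0,0,8.5],[0,0,0.08,0,0,8.5],[0,0,0.08,0,0,8.5],[0,0,0.08,0,0,8.5],[0,0,0.08,0,0,8.5]]'
cat >> h.py <<'E'
def saddles(names=('scene','side','wrist'),show=True):
    for n in names:
        p,im,d=cam(n); P=pts(p,d); X,Y,Z=P[...,0],P[...,1],P[...,2]
        m=((d>0)&(X>.36)&(X<.55)&(Y>-.24)&(Y<.25)&(Z>.035)&(Z<.075)).astype(np.uint8)
        k,l,s,c=cv2.connectedComponentsWithStats(m)
        for i in range(1,k):
            if s[i,4]<80: continue
            q=P[l==i]; t=q[q[:,2]>q[:,2].max()-.008][:,:2]*1000
            (cx,cy),(w,h),a=cv2.minAreaRect(t.astype(np.float32))
            if w>h: a-=90
            print(n,c[i].round(),'top %.0f %.0f  %.0fx%.0f xyaw %.0f'%(cx,cy,w,h,a),'zmax',q[:,2].max().round(3))
        cv2.imwrite(f'pics/last_{n}.png',im)
E
python3 - <<'E'
from h import *
st(); saddles()
# screen angle
p,im,d=cam('scene'); q=pts(p,d)[d>0]; q=q[np.all((q>[.5,.265,.06])&(q<[.68,.415,.16]),1)]
A=np.c_[q[:,1:],np.ones(len(q))]; k=np.linalg.lstsq(A,q[:,0],rcond=None)[0]; print('screen',90+np.degrees(np.arctan(k[1])),len(q))
E
```

```text
clock: 14.75
tcp_pos: [0.6123, 0.3359, 0.283]
orientation: [0.003, 0.022, 1.0, 0.001]
wrist_force: [0.9, 0.6, -0.4]
finger_gap: 0.0602
clock: 15.55
tcp_pos: [0.4471, 0.1732, 0.2789]
orientation: [-0.0, 0.551, 0.834, 0.0]
wrist_force: [0.1, 0.6, 0.8]
finger_gap: 0.0848
clock: 16.35
tcp_pos: [0.4499, 0.175, 0.1996]
orientation: [0.0, 0.609, 0.793, 0.001]
wrist_force: [-0.1, 0.8, 0.2]
finger_gap: 0.0851
t 16.35 tcp [0.4499 0.175  0.1996] q [4.000e-04 6.089e-01 7.932e-01 1.100e-03] F [-0.1  0.8  0.2] gap 0.0851 j [ 0.2   0.15 -0.25  1.17  0.    1.51]
scene [331. 164.] top 449 177  31x53 xyaw 18 zmax 0.064
scene [305. 198.] top 455 54  51x33 xyaw -10 zmax 0.063
scene [277. 231.] top 456 -61  32x51 xyaw 1 zmax 0.064
scene [239. 260.] top 436 -163  34x51 xyaw 19 zmax 0.063
side [347. 186.] top 454 -59  30x52 xyaw 4 zmax 0.064
side [346. 212.] top 448 55  57x33 xyaw -14 zmax 0.063
side [341. 246.] top 446 177  30x56 xyaw 21 zmax 0.064
wrist [316. 186.] top 447 177  34x51 xyaw 18 zmax 0.064
wrist [287. 305.] top 451 54  52x33 xyaw -12 zmax 0.064
screen 96.05132032389996 443
```

View pics/last_wrist.png

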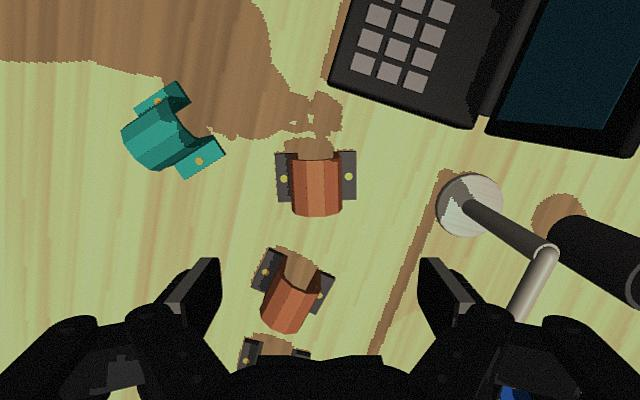

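In the wrist view the copper saddles are at (316,186) and (290,293), and the turquoise decoy is at (172,140). The copper one at (316,186) has the right shape and colour and stands at (0.447, 0.177) with yaw 18°. I'll take it.

```bash
python3 - <<'E'
from h import *
goal(.447,.177,.012,108)
E
```

```text
shift [ 0.0025 -0.0023  0.1872] turn [ 0.09 -0.04 -3.02]
```

```bash
python3 -m creep '[[0.001,-0.001,0.02,0,0,-3],[0.0025,-0.002,0.05,0,0,-3],[0.0025,-0.002,0.08,0,0,-3],[0.0025,-0.002,0.115,0,0,-3],[0.0025,-0.002,0.15,0,0,-3],[0.0025,-0.002,0.175,0,0,-3],[0.0025,-0.002,0.187,0,0,-3],[0.0025,-0.002,0.187,0,0,-3]]'
python3 -m creep '[[0,0,0,0,0,0],[0,0,0,0,0,0],[0,0,0,0,0,0],[0,0,0,0,0,0],[0,0,0,0,0,0],[0,0,0,0,0,0],[0,0,0,0,0,0],[0,0,0,0,0,0]]' 0.03 60
python3 -m creep '[[0,0,-0.01,0,0,0],[0,0,-0.03,0,0,0],[0,0,-0.06,0,0,0],[0,0,-0.09,0,0,0],[0,0,-0.125,0,0,0],[0,0,-0.16,0,0,0],[0,0,-0.18,0,0,0],[0,0,-0.188,0,0,0]]'
python3 - <<'E'
from h import *
st(); goal(.607,.115,.20,87.8)
saddles(['side'])
E
```

```text
clock: 17.35
tcp_pos: [0.4456, 0.1766, 0.0104]
orientation: [-0.001, 0.588, 0.809, -0.001]
wrist_force: [-1.0, -0.2, -0.3]
finger_gap: 0.0853
clock: 18.15
tcp_pos: [0.448, 0.1772, 0.0135]
orientation: [0.001, 0.588, 0.809, 0.002]
wrist_force: [-2.5, -0.8, 7.9]
finger_gap: 0.0461
clock: 18.95
tcp_pos: [0.4479, 0.177, 0.2029]
orientation: [0.001, 0.588, 0.809, 0.002]
wrist_force: [0.9, 0.1, -2.0]
finger_gap: 0.046
t 18.95 tcp [0.4479 0.177  0.2029] q [0.0015 0.5879 0.8089 0.0023] F [ 0.9  0.1 -2. ] gap 0.046 j [ 0.21  0.14 -0.25  1.18  0.    1.47]
shift [-0.1081  0.1322  0.0036] turn [ 0.31 -0.07 20.18]
side [346. 212.] top 451 55  54x32 xyaw -10 zmax 0.063
```

```bash
python3 -m creep '[[-0.012,0.014,0,0,0,3],[-0.03,0.036,0,0,0,6],[-0.05,0.061,0,0,0,10],[-0.07,0.086,0,0,0,14],[-0.088,0.108,0,0,0,18],[-0.1,0.122,0,0,0,20],[-0.106,0.13,0,0,0,20.2],[-0.108,0.132,0,0,0,20.2]]'
python3 -m creep '[[0,0,0,0,0,0],[0,0,0,0,0,0],[0,0,0,0,0,0],[0,0,0,0,0,0],[0,0,0,0,0,0],[0,0,0,0,0,0],[0,0,0,0,0,0],[0,0,0,0,0,0]]'
python3 - <<'E'
from h import *
s=st(); goal(.607,.115,.092,87.8)
p,im,d=cam('side'); cv2.imwrite('pics/s2.png',cv2.resize(im[100:300,170:370],(600,600)))
P=pts(p,d)
h=cv2.cvtColor(im,cv2.COLOR_BGR2HSV); m=(h[...,0]>6)&(h[...,0]<14)&(h[...,1]>120)&(d>0)&(np.abs(P[...,0]-.607)<.06)&(np.abs(P[...,1]-.115)<.05)&(P[...,2]>.12)
q=P[m]; print(m.sum(),q.min(0),q.max(0))
E
```

```text
clock: 19.8
tcp_pos: [0.6055, 0.1144, 0.1981]
orientation: [-0.001, 0.721, 0.693, -0.0]
wrist_force: [-0.1, 0.3, -2.7]
finger_gap: 0.0456
clock: 20.6
tcp_pos: [0.6055, 0.1148, 0.1996]
orientation: [-0.0, 0.721, 0.693, 0.0]
wrist_force: [0.4, -0.4, -2.0]
finger_gap: 0.0453
t 20.6 tcp [0.6055 0.1148 0.1996] q [-3.000e-04  7.207e-01  6.933e-01  4.000e-04] F [ 0.4 -0.4 -2. ] gap 0.0453 j [0.06 0.4  0.1  1.27 0.   1.67]
shift [0.0002 0.0014 0.1076] turn [ 0.01 -0.06 -0.02]
437 [0.5671555  0.09049962 0.18414958] [0.62969836 0.14525113 0.4165742 ]
```

View pics/s2.png

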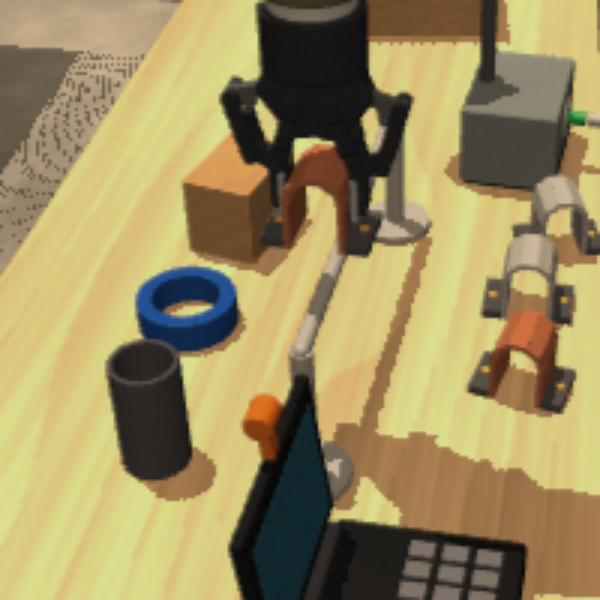

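The saddle is level above the bar. I'll lower it, release and lift away.

```bash
python3 -m creep '[[0,0.001,0.02,0,0,0],[0,0.001,0.045,0,0,0],[0,0.001,0.07,0,0,0],[0,0.001,0.085,0,0,0],[0,0.001,0.095,0,0,0],[0,0.001,0.102,0,0,0],[0,0.001,0.105,0,0,0],[0,0.001,0.106,0,0,0]]'
python3 -m creep '[[0,0,0,0,0,0],[0,0,0,0,0,0],[0,0,0,0,0,0],[0,0,0,0,0,0],[0,0,0,0,0,0],[0,0,0,0,0,0],[0,0,0,0,0,0],[0,0,0,0,0,0]]' 0.085
python3 -m creep '[[0,0,-0.01,0,0,0],[0,0,-0.03,0,0,0],[0,0,-0.05,0,0,0],[0,0,-0.07,0,0,0],[0,0,-0.095,0,0,0],[0,0,-0.12,0,0,0],[0,0,-0.13,0,0,0],[0,0,-0.13,0,0,0]]'
python3 - <<'E'
from h import *
s=st()
p,im,d=cam('side'); cv2.imwrite('pics/s3.png',cv2.resize(im[100:300,170:370],(600,600)))
P=pts(p,d); q=P[d>0]; q=q[np.all((q>[.55,.08,.145-.03])&(q<[.66,.15,.16]),1)]; print(len(q),q.min(0),q.max(0))
saddles(['scene','side'])
goal(.453,.0545,.20,79)
E
```

```text
clock: 21.45
tcp_pos: [0.607, 0.1148, 0.0939]
orientation: [-0.0, 0.721, 0.693, 0.001]
wrist_force: [0.5, -0.6, -1.8]
finger_gap: 0.0455
clock: 22.25
tcp_pos: [0.6066, 0.1148, 0.0936]
orientation: [-0.0, 0.721, 0.693, 0.0]
wrist_force: [-0.3, -0.6, 0.2]
finger_gap: 0.0848
clock: 23.05
tcp_pos: [0.6076, 0.1148, 0.2258]
orientation: [0.001, 0.721, 0.693, 0.002]
wrist_force: [0.1, -0.1, -1.0]
finger_gap: 0.0844
t 23.05 tcp [0.6076 0.1148 0.2258] q [0.001  0.7207 0.6933 0.0019] F [ 0.1 -0.1 -1. ] gap 0.0844 j [0.06 0.4  0.15 1.32 0.   1.67]
341 [0.58172871 0.08349043 0.1157038 ] [0.63042525 0.14988708 0.14331102]
scene [305. 198.] top 455 54  51x31 xyaw -9 zmax 0.064
scene [277. 231.] top 456 -61  51x33 xyaw -2 zmax 0.063
scene [239. 260.] top 436 -164  33x51 xyaw 16 zmax 0.063
side [355. 166.] top 432 -166  35x55 xyaw 17 zmax 0.062
side [347. 186.] top 454 -60  55x33 xyaw -1 zmax 0.064
side [346. 212.] top 451 55  53x29 xyaw -15 zmax 0.065
shift [-0.066  -0.1504  0.0225] turn [-0.1  -0.04  8.78]
```

View pics/s3.png

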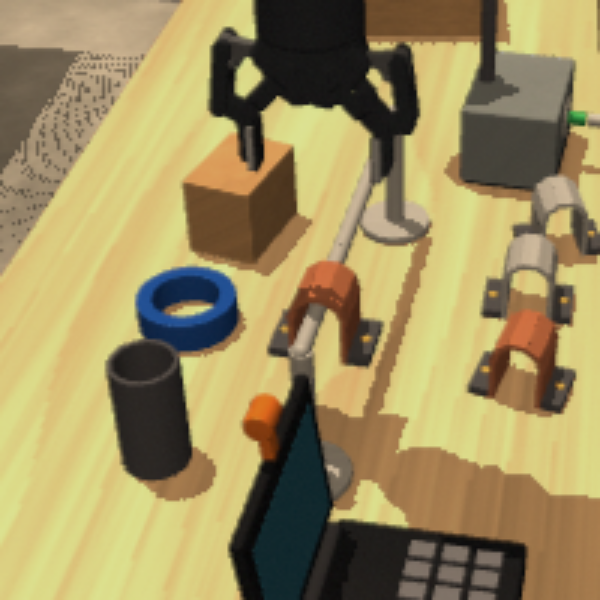

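The first saddle hangs astride the bar, with its crown at (330,270) in the crop. Next is the second copper one.

```bash
python3 -m creep '[[-0.008,-0.018,0,0,0,2],[-0.02,-0.045,0,0,0,4],[-0.033,-0.075,0.01,0,0,6],[-0.046,-0.105,0.025,0,0,8],[-0.057,-0.13,0.045,0,0,9.8],[-0.064,-0.145,0.06,0,0,9.8],[-0.066,-0.15,0.073,0,0,9.8],[-0.066,-0.15,0.075,0,0,9.8]]'
python3 -m creep '[[0,0,0,0,0,0],[0,0,0,0,0,0],[0,0,0,0,0,0],[0,0,0,0,0,0],[0,0,0,0,0,0],[0,0,0,0,0,0],[0,0,0,0,0,0],[0,0,0,0,0,0]]'
python3 - <<'E'
from h import *
st(); saddles(['scene','wrist']); goal(.453,.0545,.012,78)
E
```

```text
clock: 24.0
tcp_pos: [0.451, 0.0545, 0.146]
orientation: [-0.002, 0.777, 0.629, -0.002]
wrist_force: [0.4, -0.0, -0.5]
finger_gap: 0.0849
clock: 24.8
tcp_pos: [0.4541, 0.0546, 0.1486]
orientation: [-0.0, 0.777, 0.629, 0.0]
wrist_force: [-0.0, 0.3, -0.4]
finger_gap: 0.0848
t 24.8 tcp [0.4541 0.0546 0.1486] q [-3.000e-04  7.773e-01  6.292e-01  4.000e-04] F [-0.   0.3 -0.4] gap 0.0848 j [-0.06  0.13 -0.39  1.04  0.    1.72]
scene [305. 198.] top 454 54  52x32 xyaw -10 zmax 0.063
scene [277. 231.] top 457 -61  51x31 xyaw -3 zmax 0.063
scene [239. 260.] top 435 -164  31x51 xyaw 14 zmax 0.064
wrist [316. 208.] top 451 53  51x32 xyaw -13 zmax 0.065
wrist [349. 331.] top 455 -58  45x36 xyaw -3 zmax 0.064
shift [-0.0005 -0.0011  0.1366] turn [ 0.   -0.06 -0.02]
```

```bash
python3 -m creep '[[0,-0.001,0.02,0,0,0],[0,-0.001,0.045,0,0,0],[0,-0.001,0.07,0,0,0],[0,-0.001,0.095,0,0,0],[0,-0.001,0.115,0,0,0],[0,-0.001,0.13,0,0,0],[0,-0.001,0.136,0,0,0],[0,-0.001,0.136,0,0,0]]'
python3 -m creep '[[0,0,0,0,0,0],[0,0,0,0,0,0],[0,0,0,0,0,0],[0,0,0,0,0,0],[0,0,0,0,0,0],[0,0,0,0,0,0],[0,0,0,0,0,0],[0,0,0,0,0,0]]' 0.03 60
python3 -m creep '[[0,0,-0.01,0,0,0],[0,0,-0.03,0,0,0],[0,0,-0.06,0,0,0],[0,0,-0.09,0,0,0],[0,0,-0.125,0,0,0],[0,0,-0.16,0,0,0],[0,0,-0.18,0,0,0],[0,0,-0.188,0,0,0]]'
python3 - <<'E'
from h import *
st(); goal(.6045,.035,.20,87.8); saddles(['scene'])
E
```

```text
clock: 25.7
tcp_pos: [0.4525, 0.055, 0.0119]
orientation: [-0.001, 0.777, 0.629, -0.0]
wrist_force: [0.1, 0.6, -0.3]
finger_gap: 0.0851
clock: 26.5
tcp_pos: [0.4538, 0.055, 0.0138]
orientation: [0.0, 0.777, 0.629, 0.001]
wrist_force: [-2.5, -1.1, 7.8]
finger_gap: 0.0457
clock: 27.3
tcp_pos: [0.4543, 0.0548, 0.2035]
orientation: [0.001, 0.777, 0.629, 0.002]
wrist_force: [0.7, -0.8, -2.5]
finger_gap: 0.0457
t 27.3 tcp [0.4543 0.0548 0.2035] q [0.0012 0.7772 0.6292 0.0021] F [ 0.7 -0.8 -2.5] gap 0.0457 j [-0.06  0.09 -0.3   1.17  0.    1.72]
shift [0.0119 0.151  0.0042] turn [ 0.27 -0.08 -9.82]
scene [277. 231.] top 458 -61  32x51 xyaw 2 zmax 0.064
scene [239. 260.] top 438 -164  33x50 xyaw 13 zmax 0.064
```

```bash
python3 -m creep '[[0.001,0.015,0,0,0,-1.5],[0.003,0.038,0,0,0,-3],[0.005,0.065,0,0,0,-5],[0.007,0.092,0,0,0,-7],[0.009,0.118,0,0,0,-9],[0.011,0.137,0,0,0,-9.8],[0.012,0.148,0,0,0,-9.8],[0.012,0.151,0,0,0,-9.8]]'
python3 -m creep '[[0,0,0.0,0,0,0],[0,0,0,0,0,0],[0,0,0.02,0,0,0],[0,0,0.045,0,0,0],[0,0,0.07,0,0,0],[0,0,0.09,0,0,0],[0,0,0.102,0,0,0],[0,0,0.107,0,0,0]]'
python3 -m creep '[[0,0,0,0,0,0],[0,0,0,0,0,0],[0,0,0,0,0,0],[0,0,0,0,0,0],[0,0,0,0,0,0],[0,0,0,0,0,0],[0,0,0,0,0,0],[0,0,0,0,0,0]]' 0.085
python3 -m creep '[[0,0,-0.01,0,0,0],[0,0,-0.03,0,0,0],[0,0,-0.05,0,0,0],[0,0,-0.07,0,0,0],[0,0,-0.095,0,0,0],[0,0,-0.12,0,0,0],[0,0,-0.13,0,0,0],[0,0,-0.13,0,0,0]]'
cat >> h.py <<'E'
def rail(n='side'):
    p,im,d=cam(n); P=pts(p,d); X,Y,Z=P[...,0],P[...,1],P[...,2]
    m=((d>0)&(X>.54)&(X<.67)&(Y>-.2)&(Y<.2)&(Z>.075)&(Z<.16)).astype(np.uint8)
    m[np.hypot((X-.603-.038*Y),(Z-.13))<.0115]=0
    k,l,s,c=cv2.connectedComponentsWithStats(m)
    for i in range(1,k):
        if s[i,4]>60: q=P[l==i]; print(n,'hang',c[i].round(),s[i,4],'lo',q.min(0).round(3),'hi',q.max(0).round(3))
E
python3 - <<'E'
from h import *
st(); rail(); saddles(['scene','side']); goal(.455,-.0605,.15,90)
E
```

```text
clock: 28.15
tcp_pos: [0.6035, 0.0349, 0.1983]
orientation: [-0.001, 0.721, 0.693, -0.001]
wrist_force: [0.8, 0.1, -2.8]
finger_gap: 0.0454
clock: 28.95
tcp_pos: [0.6017, 0.0354, 0.0936]
orientation: [-0.001, 0.721, 0.693, -0.0]
wrist_force: [-12.4, 0.7, 24.5]
finger_gap: 0.046
clock: 29.75
tcp_pos: [0.6033, 0.0352, 0.0935]
orientation: [-0.0, 0.721, 0.693, 0.0]
wrist_force: [-0.0, 0.5, -0.1]
finger_gap: 0.0851
clock: 30.55
tcp_pos: [0.6044, 0.035, 0.2257]
orientation: [0.001, 0.721, 0.693, 0.002]
wrist_force: [0.6, 0.3, 0.4]
finger_gap: 0.085
t 30.55 tcp [0.6044 0.035  0.2257] q [0.0012 0.7207 0.6933 0.0017] F [0.6 0.3 0.4] gap 0.085 j [-0.08  0.37  0.11  1.31  0.    1.53]
side hang [270. 198.] 284 lo [0.606 0.008 0.078] hi [0.648 0.143 0.143]
side hang [294. 185.] 322 lo [0.561 0.007 0.076] hi [0.603 0.063 0.142]
side hang [286. 205.] 377 lo [0.564 0.09  0.078] hi [0.606 0.145 0.143]
scene [277. 231.] top 457 -61  33x50 xyaw 1 zmax 0.064
scene [239. 260.] top 436 -164  32x52 xyaw 18 zmax 0.064
side [355. 166.] top 431 -164  37x52 xyaw 27 zmax 0.063
side [347. 186.] top 453 -59  54x32 xyaw -2 zmax 0.063
shift [-0.1013 -0.1438  0.0724] turn [-0.1  -0.06 -2.23]
```

Both copper saddles hang level (feet at z 0.077, crowns at z 0.143). Next is the first grey one.

```bash
python3 -m creep '[[-0.012,-0.017,0,0,0,-1],[-0.03,-0.043,0,0,0,-2],[-0.05,-0.071,0.01,0,0,-2.2],[-0.07,-0.1,0.025,0,0,-2.2],[-0.087,-0.124,0.045,0,0,-2.2],[-0.097,-0.138,0.06,0,0,-2.2],[-0.101,-0.143,0.07,0,0,-2.2],[-0.101,-0.144,0.072,0,0,-2.2]]'
python3 -m creep '[[0,0,0,0,0,0],[0,0,0,0,0,0],[0,0,0,0,0,0],[0,0,0,0,0,0],[0,0,0,0,0,0],[0,0,0,0,0,0],[0,0,0,0,0,0],[0,0,0,0,0,0]]'
python3 - <<'E'
from h import *
st(); saddles(['scene','wrist']); goal(.455,-.0605,.012,90)
E
```

```text
clock: 31.5
tcp_pos: [0.454, -0.0601, 0.1497]
orientation: [-0.002, 0.708, 0.707, -0.0]
wrist_force: [-0.8, 0.3, 0.3]
finger_gap: 0.0846
clock: 32.3
tcp_pos: [0.4555, -0.0602, 0.1515]
orientation: [-0.0, 0.707, 0.707, 0.0]
wrist_force: [-0.3, -0.0, -0.1]
finger_gap: 0.0852
t 32.3 tcp [ 0.4555 -0.0602  0.1515] q [-2.000e-04  7.072e-01  7.070e-01  4.000e-04] F [-0.3 -0.  -0.1] gap 0.0852 j [-0.31  0.13 -0.39  1.05  0.    1.26]
scene [277. 231.] top 457 -61  33x51 xyaw 4 zmax 0.063
scene [239. 260.] top 436 -164  35x51 xyaw 14 zmax 0.063
wrist [318. 206.] top 455 -62  51x35 xyaw -2 zmax 0.064
wrist [296. 324.] top 434 -165  34x51 xyaw 15 zmax 0.064
shift [-0.0004 -0.0006  0.1394] turn [ 0.02 -0.05 -0.02]
```

```bash
python3 -m creep '[[0,0,0.02,0,0,0],[0,0,0.045,0,0,0],[0,0,0.07,0,0,0],[0,0,0.095,0,0,0],[0,0,0.115,0,0,0],[0,0,0.132,0,0,0],[0,0,0.139,0,0,0],[0,0,0.139,0,0,0]]'
python3 -m creep '[[0,0,0,0,0,0],[0,0,0,0,0,0],[0,0,0,0,0,0],[0,0,0,0,0,0],[0,0,0,0,0,0],[0,0,0,0,0,0],[0,0,0,0,0,0],[0,0,0,0,0,0]]' 0.03 60
python3 -m creep '[[0,0,-0.01,0,0,0],[0,0,-0.03,0,0,0],[0,0,-0.06,0,0,0],[0,0,-0.09,0,0,0],[0,0,-0.125,0,0,0],[0,0,-0.16,0,0,0],[0,0,-0.18,0,0,0],[0,0,-0.188,0,0,0]]'
python3 - <<'E'
from h import *
st(); goal(.6015,-.045,.20,87.8); saddles(['scene'])
E
```

```text
clock: 33.2
tcp_pos: [0.4548, -0.0599, 0.0117]
orientation: [-0.001, 0.707, 0.707, -0.0]
wrist_force: [-0.8, -0.1, 0.7]
finger_gap: 0.0849
clock: 34.0
tcp_pos: [0.4562, -0.0603, 0.0138]
orientation: [0.001, 0.707, 0.707, 0.001]
wrist_force: [-2.5, -0.4, 7.2]
finger_gap: 0.0462
clock: 34.8
tcp_pos: [0.4567, -0.0606, 0.2034]
orientation: [0.002, 0.707, 0.707, 0.002]
wrist_force: [-0.5, 0.2, -2.4]
finger_gap: 0.0457
t 34.8 tcp [ 0.4567 -0.0606  0.2034] q [0.0018 0.7072 0.707  0.0015] F [-0.5  0.2 -2.4] gap 0.0457 j [-0.31  0.1  -0.29  1.17  0.    1.26]
shift [0.0156 0.1448 0.0041] turn [0.27 0.02 2.18]
scene [239. 260.] top 435 -164  32x50 xyaw 14 zmax 0.064
```

```bash
python3 -m creep '[[0.001,0.015,0,0,0,1],[0.004,0.038,0,0,0,2.2],[0.007,0.065,0,0,0,2.2],[0.01,0.092,0,0,0,2.2],[0.012,0.115,0,0,0,2.2],[0.015,0.135,0,0,0,2.2],[0.0155,0.143,0,0,0,2.2],[0.0155,0.145,0,0,0,2.2]]'
python3 -m creep '[[0,0,0.0,0,0,0],[0,0,0,0,0,0],[0,0,0.02,0,0,0],[0,0,0.045,0,0,0],[0,0,0.07,0,0,0],[0,0,0.09,0,0,0],[0,0,0.101,0,0,0],[0,0,0.105,0,0,0]]'
python3 -m creep '[[0,0,0,0,0,0],[0,0,0,0,0,0],[0,0,0,0,0,0],[0,0,0,0,0,0],[0,0,0,0,0,0],[0,0,0,0,0,0],[0,0,0,0,0,0],[0,0,0,0,0,0]]' 0.085
python3 -m creep '[[0,0,-0.01,0,0,0],[0,0,-0.03,0,0,0],[0,0,-0.05,0,0,0],[0,0,-0.07,0,0,0],[0,0,-0.095,0,0,0],[0,0,-0.12,0,0,0],[0,0,-0.13,0,0,0],[0,0,-0.13,0,0,0]]'
python3 - <<'E'
from h import *
st(); rail(); saddles(['scene','side']); goal(.435,-.1645,.15,105)
E
```

```text
clock: 35.65
tcp_pos: [0.6003, -0.0446, 0.1989]
orientation: [-0.001, 0.721, 0.693, -0.0]
wrist_force: [-0.0, 0.2, -2.2]
finger_gap: 0.0457
clock: 36.45
tcp_pos: [0.5993, -0.0447, 0.0946]
orientation: [-0.001, 0.721, 0.693, -0.0]
wrist_force: [-0.2, -0.2, -1.6]
finger_gap: 0.0456
clock: 37.25
tcp_pos: [0.6005, -0.0447, 0.0955]
orientation: [-0.0, 0.721, 0.693, 0.0]
wrist_force: [-0.4, 0.4, -0.2]
finger_gap: 0.0846
clock: 38.05
tcp_pos: [0.6016, -0.0451, 0.2276]
orientation: [0.001, 0.721, 0.693, 0.002]
wrist_force: [-0.1, -0.8, -0.4]
finger_gap: 0.0851
t 38.05 tcp [ 0.6016 -0.0451  0.2276] q [0.0013 0.7207 0.6933 0.0015] F [-0.1 -0.8 -0.4] gap 0.0851 j [-0.21  0.37  0.11  1.31  0.    1.4 ]
side hang [288. 180.] 1041 lo [ 0.559 -0.169  0.075] hi [0.648 0.143 0.144]
side hang [286. 205.] 375 lo [0.564 0.089 0.078] hi [0.604 0.147 0.142]
scene [239. 260.] top 437 -164  33x52 xyaw 16 zmax 0.064
side [355. 166.] top 433 -164  33x53 xyaw 17 zmax 0.063
shift [-0.1262 -0.16    0.0743] turn [ -0.09  -0.09 -17.22]
```

```bash
python3 -m creep '[[-0.015,-0.019,0,0,0,-3],[-0.038,-0.048,0,0,0,-6],[-0.062,-0.079,0.01,0,0,-9],[-0.087,-0.11,0.025,0,0,-12],[-0.108,-0.137,0.045,0,0,-15],[-0.12,-0.153,0.06,0,0,-17],[-0.126,-0.16,0.072,0,0,-17.2],[-0.126,-0.16,0.074,0,0,-17.2]]'
python3 -m creep '[[0,0,0,0,0,0],[0,0,0,0,0,0],[0,0,0,0,0,0],[0,0,0,0,0,0],[0,0,0,0,0,0],[0,0,0,0,0,0],[0,0,0,0,0,0],[0,0,0,0,0,0]]'
python3 - <<'E'
from h import *
st(); saddles(['scene','wrist']); goal(.435,-.1645,.012,106)
E
```

```text
clock: 39.0
tcp_pos: [0.433, -0.164, 0.1488]
orientation: [-0.003, 0.61, 0.793, 0.0]
wrist_force: [0.4, -0.1, 0.7]
finger_gap: 0.0851
clock: 39.8
tcp_pos: [0.4358, -0.1644, 0.1514]
orientation: [-0.0, 0.609, 0.793, 0.0]
wrist_force: [-0.3, 0.2, -0.4]
finger_gap: 0.085
t 39.8 tcp [ 0.4358 -0.1644  0.1514] q [-2.000e-04  6.089e-01  7.933e-01  5.000e-04] F [-0.3  0.2 -0.4] gap 0.085 j [-0.53  0.15 -0.37  1.05  0.    0.78]
scene [239. 260.] top 435 -164  34x51 xyaw 15 zmax 0.064
wrist [316. 205.] top 433 -166  34x51 xyaw 15 zmax 0.064
shift [ 1.000e-04 -8.000e-04  1.393e-01] turn [ 0.03 -0.05 -1.03]
```

```bash
python3 -m creep '[[0,-0.001,0.02,0,0,0],[0,-0.001,0.045,0,0,0],[0,-0.001,0.07,0,0,0],[0,-0.001,0.095,0,0,0],[0,-0.001,0.115,0,0,0],[0,-0.001,0.132,0,0,0],[0,-0.001,0.139,0,0,0],[0,-0.001,0.139,0,0,0]]'
python3 -m creep '[[0,0,0,0,0,0],[0,0,0,0,0,0],[0,0,0,0,0,0],[0,0,0,0,0,0],[0,0,0,0,0,0],[0,0,0,0,0,0],[0,0,0,0,0,0],[0,0,0,0,0,0]]' 0.03 60
python3 -m creep '[[0,0,-0.01,0,0,0],[0,0,-0.03,0,0,0],[0,0,-0.06,0,0,0],[0,0,-0.09,0,0,0],[0,0,-0.125,0,0,0],[0,0,-0.16,0,0,0],[0,0,-0.18,0,0,0],[0,0,-0.188,0,0,0]]'
python3 - <<'E'
from h import *
st(); goal(.5985,-.12,.20,87.8); saddles(['scene'])
E
```

```text
clock: 40.7
tcp_pos: [0.4341, -0.1642, 0.0116]
orientation: [-0.001, 0.609, 0.793, 0.0]
wrist_force: [0.0, -0.5, -0.2]
finger_gap: 0.085
clock: 41.5
tcp_pos: [0.4355, -0.1651, 0.0137]
orientation: [0.001, 0.609, 0.793, 0.0]
wrist_force: [-2.2, 0.6, 7.1]
finger_gap: 0.0457
clock: 42.3
tcp_pos: [0.4359, -0.1654, 0.2034]
orientation: [0.002, 0.609, 0.793, 0.001]
wrist_force: [0.3, -0.7, -2.2]
finger_gap: 0.0454
t 42.3 tcp [ 0.4359 -0.1654  0.2034] q [0.0022 0.6089 0.7933 0.0008] F [ 0.3 -0.7 -2.2] gap 0.0454 j [-0.54  0.11 -0.28  1.18  0.    0.77]
shift [0.0018 0.1688 0.0041] turn [ 0.24  0.11 17.19]
```

```bash
python3 -m creep '[[0,0.015,0,0,0,2],[0.001,0.04,0,0,0,5],[0.001,0.07,0,0,0,8],[0.002,0.1,0,0,0,11],[0.002,0.13,0,0,0,14],[0.002,0.152,0,0,0,16.5],[0.002,0.165,0,0,0,17.2],[0.002,0.169,0,0,0,17.2]]'
python3 -m creep '[[0,0,0.0,0,0,0],[0,0,0,0,0,0],[0,0,0.02,0,0,0],[0,0,0.045,0,0,0],[0,0,0.07,0,0,0],[0,0,0.09,0,0,0],[0,0,0.101,0,0,0],[0,0,0.105,0,0,0]]'
python3 -m creep '[[0,0,0,0,0,0],[0,0,0,0,0,0],[0,0,0,0,0,0],[0,0,0,0,0,0],[0,0,0,0,0,0],[0,0,0,0,0,0],[0,0,0,0,0,0],[0,0,0,0,0,0]]' 0.085
python3 -m creep '[[0,0,-0.01,0,0,0],[0,0,-0.03,0,0,0],[0,0,-0.05,0,0,0],[0,0,-0.07,0,0,0],[0,0,-0.095,0,0,0],[0,0,-0.12,0,0,0],[0,0,-0.13,0,0,0],[0,0,-0.13,0,0,0]]'
python3 - <<'E'
from h import *
st(); rail(); saddles(['scene','side'])
a=cv2.imread('pics/last_side.png')[110:290,170:400]; b=cv2.imread('pics/last_scene.png')[130:380,150:430]
cv2.imwrite('pics/c1.png',np.hstack([cv2.resize(a,(400,313)),cv2.resize(b,(400,313))]))
goal(.36,-.312,.25,90)
E
```

```text
clock: 43.15
tcp_pos: [0.5979, -0.1184, 0.1983]
orientation: [-0.002, 0.72, 0.694, -0.0]
wrist_force: [0.4, 0.3, -1.3]
finger_gap: 0.0452
clock: 43.95
tcp_pos: [0.5962, -0.1191, 0.0944]
orientation: [-0.001, 0.721, 0.693, -0.0]
wrist_force: [0.2, -0.1, -1.6]
finger_gap: 0.046
clock: 44.75
tcp_pos: [0.5975, -0.1191, 0.0954]
orientation: [-0.0, 0.721, 0.693, 0.0]
wrist_force: [0.3, 0.3, -0.3]
finger_gap: 0.085
clock: 45.55
tcp_pos: [0.5986, -0.1195, 0.2275]
orientation: [0.001, 0.721, 0.693, 0.001]
wrist_force: [0.3, -0.8, -0.3]
finger_gap: 0.0852
t 45.55 tcp [ 0.5986 -0.1195  0.2275] q [0.0015 0.7207 0.6933 0.0013] F [ 0.3 -0.8 -0.3] gap 0.0852 j [-0.33  0.38  0.13  1.32  0.    1.28]
side hang [281. 194.] 824 lo [ 0.564 -0.147  0.078] hi [0.648 0.146 0.143]
side hang [299. 170.] 857 lo [ 0.556 -0.168  0.075] hi [0.604 0.062 0.143]
shift [-0.202  -0.2293 -0.0259] turn [-0.1  -0.09 -2.22]
```

View pics/c1.png

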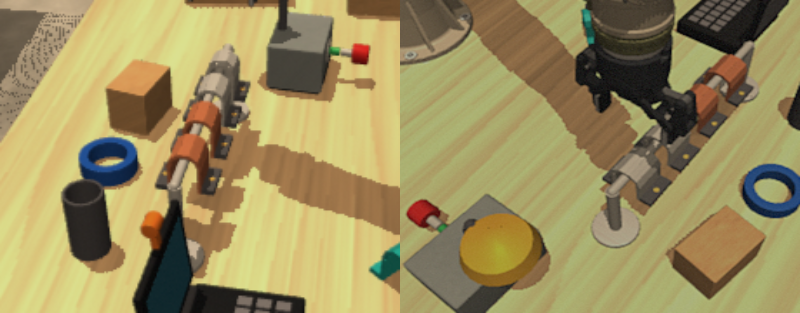

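All four saddles hang astride the bar, and the knob is still out with green showing at (337,52) in the left half. I'll go back to the knob, with closed-loop checks.

```bash
python3 -m creep '[[-0.003,-0.015,0,0,0,8],[-0.007,-0.04,0,0,0,16],[-0.014,-0.07,0,0,0,24],[-0.021,-0.1,0,0,0,32],[-0.027,-0.13,0,0,0,40],[-0.033,-0.157,0,0,0,48],[-0.036,-0.172,0,0,0,56],[-0.037,-0.178,0,0,0,60]]' 0.07
python3 -m creep '[[-0.01,0.011,0,0,0,4],[-0.027,0.03,0,0,0,8],[-0.045,0.05,0.01,0,0,13],[-0.064,0.07,0.025,0,0,18],[-0.083,0.091,0.04,0,0,23],[-0.1,0.11,0.055,0,0,28],[-0.11,0.121,0.07,0,0,31.8],[-0.113,0.125,0.075,0,0,31.8]]'
python3 -m creep '[[0,0,0,0,0,0],[0,0,0,0,0,0],[0,0,0,0,0,0],[0,0,0,0,0,0],[0,0,0,0,0,0],[0,0,0,0,0,0],[0,0,0,0,0,0],[0,0,0,0,0,0]]'
python3 - <<'E'
from h import *
st(); goal(.379,-.3137,.032,-4); rail()
p,im,d=cam('wrist'); P=pts(p,d); h=cv2.cvtColor(im,cv2.COLOR_BGR2HSV); m=((h[...,0]<4)|(h[...,0]>175))&(h[...,1]>180)&(d>0)&(P[...,2]>.06)&(P[...,2]<.08)
q=P[m]; print(m.sum(),np.percentile(q,[3,50,97],axis=0).round(4))
E
```

```text
clock: 46.5
tcp_pos: [0.4158, -0.1488, 0.224]
orientation: [-0.001, 0.971, 0.237, -0.001]
wrist_force: [1.0, -0.8, -1.1]
finger_gap: 0.0701
clock: 47.3
tcp_pos: [0.3748, -0.3124, 0.1473]
orientation: [-0.002, 0.999, -0.036, -0.002]
wrist_force: [0.3, 0.3, 0.6]
finger_gap: 0.0697
clock: 48.1
tcp_pos: [0.3766, -0.3124, 0.1502]
orientation: [-0.0, 0.999, -0.035, 0.0]
wrist_force: [-0.8, 0.1, 0.5]
finger_gap: 0.0699
t 48.1 tcp [ 0.3766 -0.3124  0.1502] q [-4.000e-04  9.994e-01 -3.500e-02  2.000e-04] F [-0.8  0.1  0.5] gap 0.0699 j [-0.86  0.19 -0.32  1.06  0.    2.35]
shift [0.0024 0.0012 0.1182] turn [-0.05 -0.02 -0.01]
side hang [276. 183.] 442 lo [ 0.601 -0.147  0.075] hi [0.648 0.142 0.143]
side hang [299. 170.] 857 lo [ 0.555 -0.17   0.076] hi [0.609 0.063 0.144]
side hang [286. 206.] 370 lo [0.565 0.09  0.078] hi [0.605 0.145 0.142]
1872 [[ 0.3655 -0.3296  0.0621]
 [ 0.3801 -0.3143  0.0704]
 [ 0.393  -0.2988  0.0733]]
```

```bash
python3 -m creep '[[0.0025,0.0015,0.02,0,0,0],[0.0025,0.0015,0.045,0,0,0],[0.0025,0.0015,0.07,0,0,0],[0.0025,0.0015,0.095,0,0,0],[0.0025,0.0015,0.11,0,0,0],[0.0025,0.0015,0.116,0,0,0],[0.0025,0.0015,0.118,0,0,0],[0.0025,0.0015,0.118,0,0,0]]'
python3 -m creep '[[0,0,0,0,0,0],[0,0,0,0,0,0],[0,0,0,0,0,0],[0,0,0,0,0,0],[0,0,0,0,0,0],[0,0,0,0,0,0],[0,0,0,0,0,0],[0,0,0,0,0,0]]' 0.02 50
python3 -m creep '[[0.004,0,0,0,0,0],[0.008,0,0,0,0,0],[0.012,0,0,0,0,0],[0.016,0,0,0,0,0],[0.02,0,0,0,0,0],[0.023,0,0,0,0,0],[0.0255,0,0,0,0,0],[0.0255,0,0,0,0,0]]'
python3 -m creep '[[0,0,0,0,0,0],[0,0,0,0,0,0],[0,0,0,0,0,0],[0,0,0,0,0,0],[0,0,-0.02,0,0,0],[0,0,-0.06,0,0,0],[0,0,-0.10,0,0,0],[0,0,-0.13,0,0,0]]' 0.07
python3 -m creep '[[-0.02,0,-0.02,0,0,0],[-0.04,0.02,-0.04,0,0,0],[-0.05,0.04,-0.05,0,0,0],[-0.05,0.06,-0.05,0,0,0],[-0.05,0.08,-0.05,0,0,0],[-0.05,0.08,-0.05,0,0,0],[-0.05,0.08,-0.05,0,0,0],[-0.05,0.08,-0.05,0,0,0]]'
python3 - <<'E'
from h import *
st(); rail()
p,im,d=cam('side'); P=pts(p,d); h=cv2.cvtColor(im,cv2.COLOR_BGR2HSV); m=((h[...,0]<4)|(h[...,0]>175))&(h[...,1]>180)&(d>0)&(P[...,2]>.03)&(P[...,2]<.08)&(P[...,0]>.3)&(P[...,0]<.45)&(P[...,1]<-.25)
print('knob',np.percentile(P[m],[3,50,97],axis=0).round(4))
p,b,d=cam('scene'); Q=pts(p,d); q=Q[d>0]; q=q[np.all((q>[.5,.265,.06])&(q<[.68,.415,.16]),1)]
A=np.c_[q[:,1:],np.ones(len(q))]; k=np.linalg.lstsq(A,q[:,0],rcond=None)[0]; print('screen',90+np.degrees(np.arctan(k[1])),len(q))
h=cv2.cvtColor(b,cv2.COLOR_BGR2HSV); m=((h[...,0]<4)|(h[...,0]>175))&(h[...,1]>180)&(d>0)&(Q[...,2]>.045)&(Q[...,2]<.08)&(Q[...,0]<.45)&(Q[...,1]<-.25); print('knob scene',np.percentile(Q[m],[3,50,97],axis=0).round(4))
cv2.imwrite('pics/c2.png',np.hstack([cv2.resize(im[110:290,170:400],(400,313)),cv2.resize(b[130:380,150:430],(400,313))]))
E
```

```text
clock: 49.0
tcp_pos: [0.3793, -0.3144, 0.0326]
orientation: [-0.0, 0.999, -0.035, 0.0]
wrist_force: [0.7, 0.3, -0.5]
finger_gap: 0.0698
clock: 49.8
tcp_pos: [0.3794, -0.3137, 0.0332]
orientation: [-0.001, 0.999, -0.035, 0.001]
wrist_force: [-0.7, 3.6, 6.3]
finger_gap: 0.0347
clock: 50.6
tcp_pos: [0.4039, -0.3156, 0.0332]
orientation: [-0.0, 0.999, -0.035, -0.001]
wrist_force: [-3.4, 2.2, 9.9]
finger_gap: 0.0351
clock: 51.4
tcp_pos: [0.4047, -0.3164, 0.1644]
orientation: [0.0, 0.999, -0.035, 0.001]
wrist_force: [1.4, -1.2, -0.4]
finger_gap: 0.0704
clock: 52.2
tcp_pos: [0.3488, -0.3913, 0.2118]
orientation: [-0.001, 0.999, -0.035, -0.0]
wrist_force: [-0.8, -0.9, 0.8]
finger_gap: 0.0701
t 52.2 tcp [ 0.3488 -0.3913  0.2118] q [-1.000e-03  9.994e-01 -3.480e-02 -2.000e-04] F [-0.8 -0.9  0.8] gap 0.0701 j [-1.    0.22 -0.12  1.23  0.    2.21]
side hang [281. 193.] 827 lo [ 0.564 -0.146  0.077] hi [0.648 0.145 0.143]
side hang [299. 170.] 851 lo [ 0.556 -0.167  0.075] hi [0.603 0.063 0.143]
knob [[ 0.3888 -0.3158  0.0446]
 [ 0.4007 -0.3022  0.0607]
 [ 0.4133 -0.2951  0.0715]]
screen 96.05663116215962 436
knob scene [[ 0.392  -0.33    0.0542]
 [ 0.4076 -0.316   0.0679]
 [ 0.419  -0.2992  0.0729]]
```

View pics/c2.png

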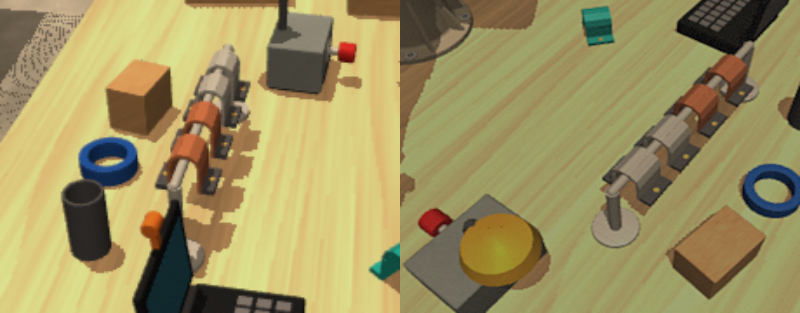

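The picture shows four saddles on the bar, the knob home with no green at (347,52), and the screen up at about 96–100°. The bystanders haven't moved. I'm handing in.

```bash
python3 -c "
from h import *
env.hand_in(); st()"
```

```text
the job is handed in; nothing more can be done
the job is handed in; nothing more can be done
```

The job is handed in at about 52 s on the clock; no verdict was reported. I pulled the lamp knob out, raised the screen, and hung all four saddles (two copper, two grey) on the bar. Then I pushed the knob home and moved the arm clear.

**Last checks**
- **Saddles:** all four sit level astride the bar, with feet at z of about 0.077 and crowns at about 0.143. The turquoise decoy was left alone.
- **Knob:** it is back where it started (both cameras within about 1 mm of the start), and no green shows.
- **Screen:** the plane fit gives about 96°, while the commanded arc ended at 101°. The two disagree by 5°, but both are within 90–110°.
- **Bystanders:** the nipple, tape and carton look unmoved in the last picture.

**What went less smoothly**
- **Wrist limit:** joint 6 reached its range limit once on the way to the screen. The motion was clamped there and I turned the gripper half round. The clamped reading was 3.14 rad, the end of its stated range, and I have no sign that it went past.
- **Second saddle:** it was pressed on the bar with about 25 N before release, which is under the 40 N limit.

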